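# Prove a fuse: shut the test drawer and hold the selector at its third click

## Task

Test the brown fuse that lies in the open drawer of the grey fuse test set. First push the drawer fully home, until its catch seats; only then grip the selector handle on top of the set, turn it clockwise from its OFF spot to the third click, not as far as the fourth, and finish still holding it there, because it springs back to OFF if let go. Leave the spare fuse, the switch plate, the spirit level and the toggle switch block round the set where they are.

Things in the scene. Friction and masses are not known exactly. Their poses are not given: they have to be found in the camera images.
- tester: fixed grey steel case of the fuse test set, 190 mm deep (x), 260 mm wide (y), 85 mm high; origin under its middle on the bench, x into the case from its front, y to the left, z up; turned up to 0.45 rad either way. On top: a meter 5 mm high above the drawer, two 20 mm binding posts rear left, and the selector on the right, with nothing over 5 mm high within 100 mm of its axis
- drawer_front (a point): centre of the outer face of the drawer front, 47 mm above the bench: a flat grey upright plate 126 mm wide (y) and 58 mm high (18 to 76 mm above the bench) with a flush black pull, at the left of the case's front. Axes: x the way the drawer is pushed to close (horizontal, into the case), y left, z up. Shut, it stands 6 mm proud of the case
- drawer (a joint): how far the drawer stands open, m: 0 = home, its front against the case. Starts at 0.045 to 0.070. Slides with about 1.5 N of friction; a sprung roller catch resists with about 6 N from 13 mm to 6 mm open, and from about 4 mm on draws the drawer in and holds it home
- selector (a joint): selector angle, rad, growing clockwise seen from above: 0 = OFF (start), then a click every 0.419 (24 degrees): 0.419, 0.838, third 1.257, fourth 1.676, fifth 2.094. A return spring (0.08 Nm at OFF, 0.12 at the third) drives it back to OFF when let go; each click adds a ripple of 0.065 Nm either way, hardest a quarter step past a stop, easiest a quarter step before one. Under 0.2 Nm up to the third
- handle (a point): black bar handle of the selector: 56 mm long, 14 mm thick (grip across this), 36 mm high, with a pointed nose and a white line at its pointing end. Origin on the vertical turning axis, 118 mm above the bench, 14 mm below the bar's top, 22 mm above the round skirt (52 mm across) under it. x along the bar to the nose, z up. At OFF the nose points 60 degrees left (anticlockwise) of the case's x
- fuse: spare brown ceramic screw fuse standing upright on the bench before the right half of the case: 25 mm in diameter, 50 mm high; origin at its foot. Leave alone
- switch_plate: blue plastic switch plate, 86 x 86 x 7 mm, flat on the bench to the right of the case; origin under its middle. Leave alone
- level: small aluminium spirit level, 120 x 16 x 28 mm, standing on its long edge beside the case's right cheek; origin under its middle, x along it. Leave alone
- toggle_block: toggle switch on a wooden test block, 100 x 70 x 24 mm, 57 mm high over the toggle, to the left of the case; origin under its middle. Leave alone

How it is judged:
By the outcome, as a careful person would: the job done as asked, in the order asked, and still so for the second after the job is handed in, while the arm keeps its last pose, push and grip.
It also fails if it takes over 51 s, if anything falls off the work surface, if the arm or the gripper's body presses on something with over 40 N, if the wrist force passes 120 N, or if a joint passes its speed limit or range.

## Robot

A 6-joint arm with a two-finger parallel gripper is mounted at the origin on the work surface. World frame = base frame: x ahead of the robot, y to its left, z up, the work surface at z = 0. Lengths are in mm, angles in rad, forces in N, time in s.
With the tool pointing down it reaches from about 350 to 775 mm from the base axis. Payload 7.3 kg.
Tool frame: the origin (TCP) lies on the front face of the gripper's body, between the roots of the fingers; the fingertips stand 66 mm ahead of it and the grasp point (between the pads) lies 47 mm ahead of it (bot.tip_extent is the distance from the TCP to the fingertips, in mm); z points along the fingers, y is the line along which they close (so a half turn about z gives the same grasp; the last joint's range is limited). The gripper opens to 92 mm and grips with 3 to 60 N. Pads are 19 mm wide; open, the fingers measure 130 mm over their backs; the gripper's body (75 mm by 190 mm) begins 47 mm behind the grasp point.
Start: joints at [1.032, 0.342, 1.524, -0, 1.275, -0.146], TCP at [200.942, 485.037, 292.241] pointing down, gripper open.
Joint ranges: [-2.53, 2.53], [-0.77, 2.02], [0.04, 2.7], [-1, 4.14], [0.28, 2.66], [-3.11, 3.11]. Speed limits (rad/s): [2.57, 2.57, 3.14, 3.14, 3.14, 3.14].

## Interface

Orientations are given as [roll, pitch, yaw] about the fixed x, y, z axes, in that order (R = Rz(yaw) Ry(pitch) Rx(roll)).
In Python, from plant import readout, viewer, order, bot gives the robot as it stands.
- The arm moves only by the shell command python3 -m creep 'ROWS'. ROWS is text: rows parted by semicolons, each of 7 numbers parted by spaces: the shift along the world's x, y, z in m, then the turn, a rotation vector about the world's x, y, z in rad, then the opening in per cent of the stroke, from 0 (shut) to 100 (fully open). A call has 1 to 8 rows; each row shifts and turns the commanded pose from where the row before left it; what a row does not reach is not made up. A row lasts 1/12 s, in which the tool goes at most 41.7 mm and 7.16 degrees, less where a joint would pass 70% of its speed; a pose out of reach is approached as far as the arm can. A call is refused whole if a number of a shift passes 0.0417 or a number of a turn 0.125, either way. A call with a gripper value outside its range is refused whole. The fingers move at their own pace and stop on an object; the grip force is fixed at half the most. Time passes only in rows, so rows that do not move let the fingers close. It gives the time, the measured TCP pose, the force, the opening and the grip force at its end, in the units of the state.
- readout.get_obs(): the state, without advancing time (a new reading comes with each control period).
- viewer.capture(name): name is "scene" or "side" or "wrist"; returns the picture (480x640x3 uint8, red, green, blue); there is no depth.
- viewer.camera_info(name): a dict with "fx", "fy", "cx", "cy" (pixels), "D" ([k1, k2, p1, p2, k3] as OpenCV has them; the pictures are not rectified), "origin" and "rotation" of the camera in the world. Camera axes: x right, y up, looking along -z (the intrinsics and any distortion apply to the point x, -y, -z); pixel columns grow to the right and rows downward; lengths in mm; the calibration is good to about 2 mm. A picture is of the moment at which its call begins: read the wrist's pose just before it. camera_info takes no time and is no camera call; for the wrist camera it gives the pose at the moment of the call.
- order.close_job(): hands the job in; it is judged then, once.
The state is a dict: "time": time; "joint_positions": joint angles; "dq": joint speeds; "tau": joint torques, N m; "tool_pos": TCP position; "tcp_rot": TCP orientation; "contact_force": force on the tool from outside, world axes, zero at the start; "moment": the same for the moment, N m; "grip_width": finger opening in mm; "finger_force": force on a finger pad.
Only numpy, scipy, OpenCV 4.12 (cv2) and the standard library are available. Lean on these libraries where they do the work, as an engineer would, in place of code of your own. Each camera call takes 0.05 s, during which the arm holds its last target. There are 200 camera calls.

## Working session

There is one attempt and no reset: what is moved stays moved. The work goes in short steps, Python scripts to look and compute and a shell command to move; the robot and the scene stay as the last step left them, time stands still between calls to the robot, and variables do not carry over. Pictures are saved under pics/ and viewed, at most 10 in all, crops included, and the job is handed in when it is done.

```bash
mkdir -p pics; ls
python3 - <<'E'
from plant import readout, viewer, order, bot
import cv2, json
for n in ("scene","side"):
    im=viewer.capture(n); cv2.imwrite(f"pics/{n}0.png",im[:,:,::-1])
    print(n,viewer.camera_info(n))
o=readout.get_obs(); print(o)
E
```

```text
pics
scene {'fx': 507.64477269277046, 'fy': 507.64477269277046, 'cx': 326.2588972570458, 'cy': 233.91888232289466, 'D': array([-0.03474627,  0.        ,  0.        ,  0.        ,  0.        ]), 'origin': array([1430.22734354,  118.80804898,  834.3653336 ]), 'rotation': array([ 0.88262212, -0.01152432,  1.69686071])}
side {'fx': 436.77697989352305, 'fy': 436.77697989352305, 'cx': 319.4968044834083, 'cy': 237.38471612479537, 'D': array([-0.08058417,  0.        ,  0.        ,  0.        ,  0.        ]), 'origin': array([ 152.91016485, -439.44861841,  532.64725653]), 'rotation': array([ 0.93456621,  0.00890575, -0.74439086])}
{'time': 0.1, 'joint_positions': array([ 1.03198101e+00,  3.42633849e-01,  1.52493185e+00, -2.87516792e-05,
        1.27540768e+00, -1.46009560e-01]), 'dq': array([ 0.00033562, -0.00083634, -0.00317686,  0.00011215,  0.00018411,
        0.00166344]), 'tau': array([ 1.33533573e-03, -4.32005167e+01, -2.44693208e+01,  7.18994904e-02,
        5.26806596e-02, -4.16018929e-05]), 'tool_pos': array([200.80468027, 484.77430793, 291.62075324]), 'tcp_rot': array([-3.14022262e+00, -1.73680887e-04,  2.74879517e+00]), 'contact_force': array([ 0.66663385,  0.4113307 , -0.86724456]), 'moment': array([ 0.01178149, -0.06796002, -0.05591156]), 'finger_force': 0.0, 'grip_width': 91.49873196050487}
```

View pics/scene0.png

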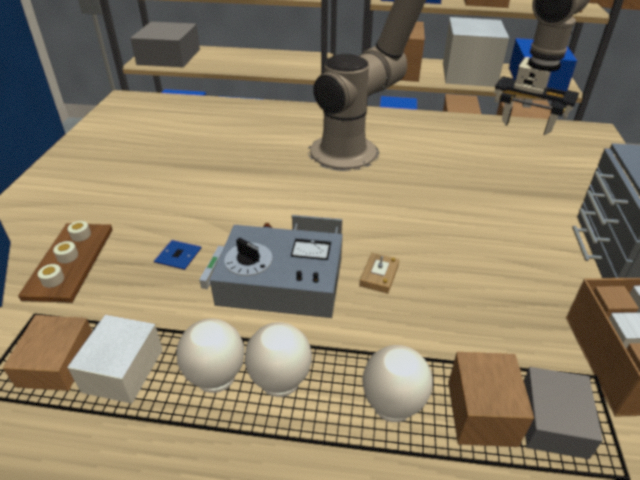

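View pics/side0.png

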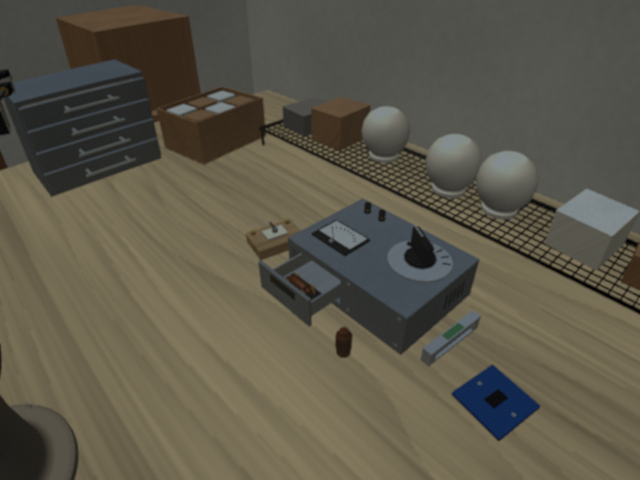

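The set lies mid-table: in the scene view around pixel (280,270), with the drawer at (316,225). In the side view the drawer is at (300,285) and the handle at (420,248). I'll enlarge both to read corners.

Run:
```python
import cv2
a=cv2.imread("pics/side0.png")[190:360,245:490]; b=cv2.imread("pics/scene0.png")[205:325,195:355]
cv2.imwrite("pics/side0c.png",cv2.resize(a,None,fx=3.2,fy=3.2,interpolation=cv2.INTER_CUBIC))
cv2.imwrite("pics/scene0c.png",cv2.resize(b,None,fx=5,fy=5,interpolation=cv2.INTER_CUBIC))
```

```text
(no output)
```

View pics/side0c.png

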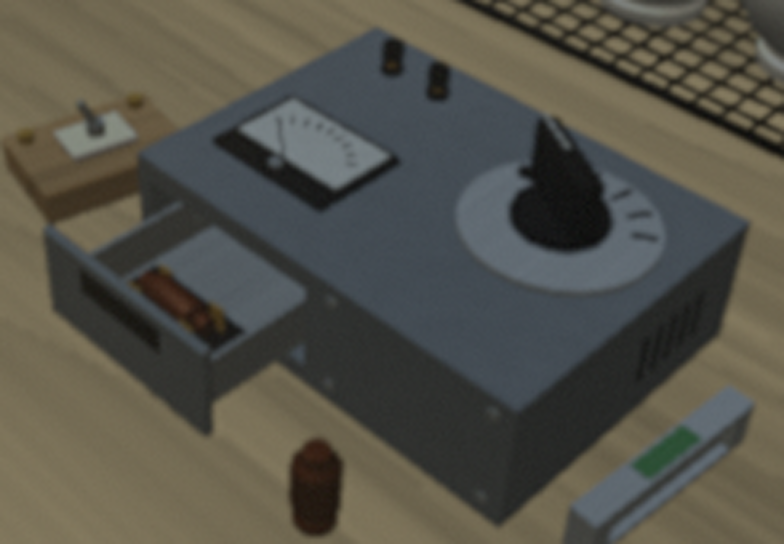

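View pics/scene0c.png

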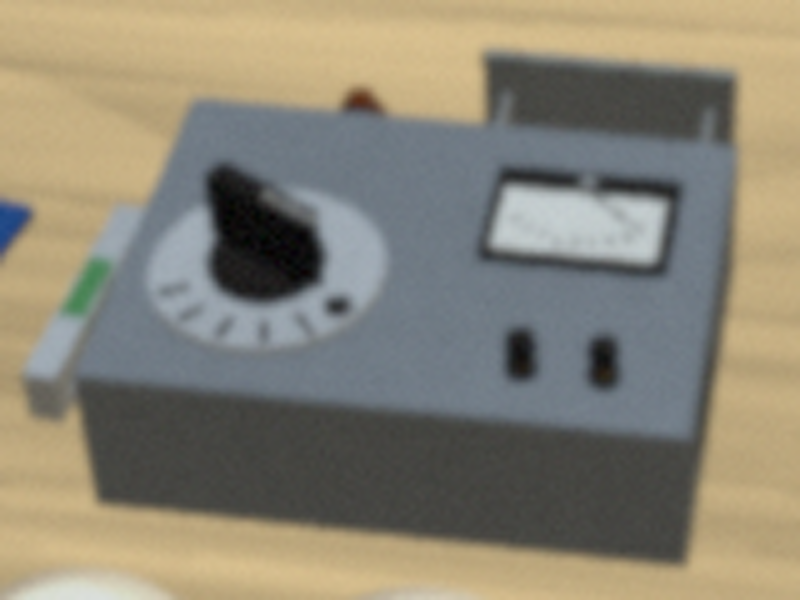

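```bash
cat > h.py <<'E'
import numpy as np, cv2
from scipy.spatial.transform import Rotation as Ro
from scipy.optimize import least_squares
from plant import readout, viewer, order, bot
def proj(P,c):
    R=Ro.from_euler('xyz',c['rotation']).as_matrix()
    q=(np.atleast_2d(P)-c['origin'])@R; q=q*[1,-1,-1]
    K=np.array([[c['fx'],0,c['cx']],[0,c['fy'],c['cy']],[0,0,1]])
    return cv2.projectPoints(q,np.zeros(3),np.zeros(3),K,c['D'])[0][:,0]
def case(p,L):
    c,s=np.cos(p[2]),np.sin(p[2]); L=np.atleast_2d(np.array(L,float))
    return np.c_[p[0]+c*L[:,0]-s*L[:,1],p[1]+s*L[:,0]+c*L[:,1],L[:,2]]
E
python3 - <<'E'
from h import *
S,C=viewer.camera_info('side'),viewer.camera_info('scene')
cs=lambda a:(np.array(a,float)+.5)/3.2-.5+[245,190]
cc=lambda a:(np.array(a,float)+.5)/5-.5+[195,205]
T=[[-95,130,85],[95,130,85],[95,-130,85],[-95,-130,85]]
Ls=T+[[-95,-130,0]]; us=cs([[140,158],[378,27],[748,225],[515,412],[499,524]])
Lc=T+[[95,-130,0],[95,130,0]]; uc=cc([[735,147],[690,440],[78,380],[195,103],[100,500],[683,560]])
us2=cs([[47,228],[210,350],[208,435],[55,308]]); uc2=cc([[735,71],[487,51]])
dS,dC=cs([[560,224]]),cc([[267,268]])
def D(d,yc): x=-101-d; return [[x,yc+63,76],[x,yc-63,76],[x,yc-63,18],[x,yc+63,18]]
def res(p,full=False):
    r=[proj(case(p,Ls),S)-us,proj(case(p,Lc),C)-uc,proj(case(p,D(p[3],p[4])),S)-us2,proj(case(p,D(p[3],p[4])[:2]),C)-uc2,
       proj(case(p,[[p[5],p[6],86]]),S)-dS,proj(case(p,[[p[5],p[6],86]]),C)-dC]
    return r if full else np.vstack(r).ravel()
f=least_squares(res,[600,100,0,55,60,0,-70],loss='soft_l1',x_scale=[10,10,.1,10,10,10,10])
p=f.x;print(p.round(3)); print(np.round(np.vstack(res(p,True)),1).tolist())
print('drawer',case(p,[[-101-p[3],p[4],47]]),'home',case(p,[[-101,p[4],47]]),'sel',case(p,[[p[5],p[6],118]]),'OFFyaw',p[2]+np.pi/3)
# spare fuse foot
g=least_squares(lambda q:(proj([[q[0],q[1],0]],S)-cs([[315,526]])).ravel(),[450,50]);print('fuse',g.x)
E
```

```text
[ 6.14885e+02 -8.14760e+01  1.00000e-03  6.02230e+01  5.97130e+01
  2.02830e+01 -6.54620e+01]
[[-1.7, -1.9], [-1.2, -0.4], [0.3, -1.5], [0.4, -0.1], [-1.0, 3.9], [0.1, -0.1], [-0.3, -0.2], [-1.5, -0.5], [-0.8, -1.0], [-0.6, 3.2], [0.3, 3.5], [-0.6, -1.1], [-0.9, 0.2], [0.6, 0.2], [-0.0, -0.2], [-0.2, 0.6], [-1.5, 0.2], [-0.5, 0.1], [-0.5, 0.6]]
drawer [[453.59429915 -21.94629474  47.        ]] home [[513.81727734 -21.87765558  47.        ]] sel [[ 635.24255056 -146.91422305  118.        ]] OFFyaw 1.0483373009323842
fuse [ 462.65855341 -148.90213496]
```

Run:
```python
from h import *
S,C=viewer.camera_info('side'),viewer.camera_info('scene')
cs=lambda a:(np.array(a,float)+.5)/3.2-.5+[245,190]
cc=lambda a:(np.array(a,float)+.5)/5-.5+[195,205]
T=[[-95,130,85],[95,130,85],[95,-130,85],[-95,-130,85]]
us=cs([[140,158],[378,27],[748,225],[515,412]]); uc=cc([[735,147],[690,440],[78,380],[195,103]])
us2=cs([[47,228],[210,350],[208,435],[55,308]]); uc2=cc([[735,71],[487,51]])
dS,dC=cs([[560,224]]),cc([[267,268]])
def D(d,yc): x=-101-d; return [[x,yc+63,76],[x,yc-63,76],[x,yc-63,18],[x,yc+63,18]]
def res(p):
    return np.vstack([proj(case(p,T),S)-us,proj(case(p,T),C)-uc,proj(case(p,D(p[3],p[4])),S)-us2,proj(case(p,D(p[3],p[4])[:2]),C)-uc2,
       proj(case(p,[[p[5],p[6],86]]),S)-dS,proj(case(p,[[p[5],p[6],86]]),C)-dC])
for sl in [slice(0,14),slice(0,16)]:
  f=least_squares(lambda p:res(p).ravel(),[600,100,0,55,60,0,-70],x_scale=[10,10,.1,10,10,10,10])
p=f.x;print(p.round(3)); print(np.round(res(p),1).tolist())
print('drawer',case(p,[[-101-p[3],p[4],47]]),'home',case(p,[[-101,p[4],47]]),'sel',case(p,[[p[5],p[6],118]]),'OFFyaw',p[2]+np.pi/3)
print(viewer.camera_info('wrist'))
```

```text
[ 6.14893e+02 -8.17220e+01 -1.00000e-03  6.03690e+01  5.96650e+01
  2.03710e+01 -6.51920e+01]
[[-1.6, -1.9], [-0.9, -0.3], [0.5, -1.3], [0.3, -0.0], [0.1, -0.1], [-0.5, -0.1], [-1.7, -0.6], [-0.8, -1.0], [-0.6, -1.1], [-1.0, 0.2], [0.5, 0.3], [0.0, -0.2], [-0.2, 0.6], [-1.5, 0.2], [-0.5, 0.2], [-0.5, 0.6]]
drawer [[453.58588969 -21.88679471  47.        ]] home [[513.95535084 -21.95026324  47.        ]] sel [[ 635.19494136 -146.93508191  118.        ]] OFFyaw 1.0461462165231257
{'fx': 399.77323330556976, 'fy': 399.77323330556976, 'cx': 317.96940351021345, 'cy': 237.97148448732062, 'D': array([-0.03827147,  0.        ,  0.        ,  0.        ,  0.        ]), 'origin': array([129.21564034, 515.39267981, 383.36279032]), 'rotation': array([-0.28920331,  0.00237962,  1.17820762])}
```

```bash
python3 -m creep '0.0155 -0.036 0 0 0 0.098 0;0.0155 -0.036 0 0 0 0.098 0;0.0155 -0.036 0 0 0 0.098 0;0.0155 -0.036 0 0 0 0.098 0;0.0155 -0.036 0 0 0 0 0;0.0155 -0.036 0 0 0 0 0;0.0155 -0.036 0 0 0 0 0;0.0155 -0.036 0 0 0 0 0'; python3 -m creep '0.0155 -0.036 0 0 0 0 0;0.0155 -0.036 0 0 0 0 0;0.0155 -0.036 0 0 0 0 0;0.0155 -0.036 0 0 0 0 0;0.0155 -0.036 0 0 0 0 0;0.0155 -0.036 0 0 0 0 0;0 0 -0.03 0 0 0 0;0 0 0 0 0 0 0'
```

```text
time: 0.77
tool_pos: [325.0, 195.3, 292.2]
tcp_rot: [3.142, -0.0, 3.141]
contact_force: [0.5, 0.2, 0.3]
grip_width: 43.3
finger_force: 0.0
time: 1.43
tool_pos: [416.5, -20.5, 258.6]
tcp_rot: [3.14, -0.007, 3.136]
contact_force: [-0.8, -0.1, -1.7]
grip_width: 0.3
finger_force: 0.0
```

```bash
python3 -m creep '0 0 -0.038 0 0 0 0;0 0 -0.038 0 0 0 0;0 0 -0.038 0 0 0 0;0 0 -0.038 0 0 0 0;0 0 0 0 0 0 0;0.01 0 0 0 0 0 0;0.01 0 0 0 0 0 0;0 0 0 0 0 0 0'; python3 -m creep '0.005 0 0 0 0 0 0;0.005 0 0 0 0 0 0;0 0 0 0 0 0 0'
```

```text
time: 2.1
tool_pos: [440.1, -18.6, 112.4]
tcp_rot: [-3.141, 0.003, -3.141]
contact_force: [-0.4, 0.2, 0.4]
grip_width: 0.4
finger_force: 0.0
time: 2.35
tool_pos: [448.9, -18.9, 111.4]
tcp_rot: [-3.141, 0.002, 3.141]
contact_force: [-0.3, 0.0, -0.3]
grip_width: 0.4
finger_force: 0.0
```

Run:
```python
from h import *
cv2.imwrite("pics/side1c.png",cv2.resize(viewer.capture("side")[150:360,225:495,::-1],None,fx=2.8,fy=2.8,interpolation=cv2.INTER_CUBIC))
o=readout.get_obs();print(o['tool_pos'],o['contact_force'])
```

```text
[448.47927989 -18.88720387 111.05585053] [-0.33555435 -0.96416155  1.44914208]
```

View pics/side1c.png

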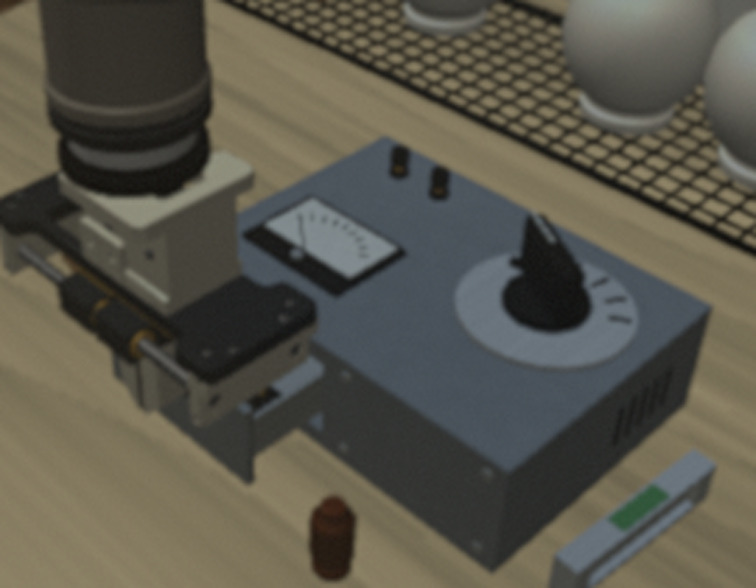

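The closed fingers (130,380) stand just before the drawer front, with the body clear of the case top and the spare fuse (332,540) well aside. Now I push.

```bash
python3 -m creep '0.007 0 0 0 0 0 0;0.007 0 0 0 0 0 0;0.007 0 0 0 0 0 0'; python3 -m creep '0.007 0 0 0 0 0 0;0.007 0 0 0 0 0 0;0.005 0 0 0 0 0 0';  python3 -m creep '0.004 0 0 0 0 0 0;0.004 0 0 0 0 0 0'; python3 -m creep '0.003 0 0 0 0 0 0;0.003 0 0 0 0 0 0'
```

```text
time: 2.65
tool_pos: [469.4, -18.9, 110.3]
tcp_rot: [3.141, -0.0, 3.141]
contact_force: [-1.8, 0.8, 1.3]
grip_width: 0.3
finger_force: 0.8
time: 2.9
tool_pos: [489.0, -19.0, 110.2]
tcp_rot: [-3.142, 0.0, 3.141]
contact_force: [-1.5, -1.1, 1.3]
grip_width: 0.2
finger_force: 0.7
time: 3.07
tool_pos: [495.7, -19.0, 110.0]
tcp_rot: [3.141, -0.002, 3.141]
contact_force: [-4.0, -0.8, 2.2]
grip_width: 0.7
finger_force: 1.7
time: 3.23
tool_pos: [502.5, -19.0, 110.2]
tcp_rot: [3.142, 0.001, 3.141]
contact_force: [-0.1, 1.1, -0.1]
grip_width: 0.3
finger_force: 0.0
```

```bash
for i in 1 2 3; do python3 -m creep '0.002 0 0 0 0 0 0;0 0 0 0 0 0 0' | egrep 'tool_pos|contact'; done
```

```text
tool_pos: [503.9, -19.0, 110.2]
contact_force: [-3.0, -0.1, 1.5]
tool_pos: [504.0, -18.9, 110.0]
contact_force: [-9.8, -1.9, 6.2]
tool_pos: [504.3, -18.9, 109.9]
contact_force: [-16.8, -3.1, 10.7]
```

```bash
python3 -m creep '-0.035 0 0 0 0 0 0;0 0 0.04 0 0 0 0;0 0 0.04 0 0 0 100;0.015 -0.0115 0.015 0 0 -0.123 100;0.015 -0.0115 0.015 0 0 -0.123 100;0.015 -0.0115 0.015 0 0 -0.123 100;0.015 -0.0115 0.015 0 0 -0.123 100;0.015 -0.0115 0.015 0 0 -0.123 100' >/dev/null; python3 -m creep '0.015 -0.0115 0 0 0 -0.123 100;0.015 -0.0115 0 0 0 -0.123 100;0.015 -0.0115 0 0 0 -0.123 100;0.015 -0.0115 0 0 0 -0.123 100;0.015 -0.0115 0 0 0 -0.123 100;0.015 -0.0115 0 0 0 -0.123 100;0 0 0 0 0 -0.123 100;0 0 0 0 0 -0.123 100'; python3 -m creep '0 0 0 0 0 -0.123 100;0 0 0 0 0 -0.123 100;0 0 0 0 0 -0.123 100;0 0 0 0 0 -0.123 100;0 0 0 0 0 0 100;0 0 0 0 0 0 100'
python3 - <<'E'
from h import *
c=viewer.camera_info('wrist'); o=readout.get_obs()
im=viewer.capture("wrist"); cv2.imwrite("pics/wrist1.png",im[:,:,::-1])
print(c['origin'],c['rotation'],o['tool_pos'],o['tcp_rot'])
E
```

```text
time: 5.07
tool_pos: [638.9, -146.3, 264.7]
tcp_rot: [3.14, 0.0, 1.535]
contact_force: [0.2, -0.2, -0.8]
grip_width: 88.7
finger_force: 0.0
time: 5.57
tool_pos: [638.2, -145.5, 265.3]
tcp_rot: [3.141, -0.0, 1.054]
contact_force: [-0.1, -0.0, -0.0]
grip_width: 91.6
finger_force: 0.0
[676.08924465 -77.38601119 357.04939767] [-0.29054385 -0.00069015 -0.51703842] [ 638.21304571 -145.47926714  265.29138961] [ 3.14067734e+00 -3.28871277e-04  1.05351979e+00]
```

View pics/wrist1.png

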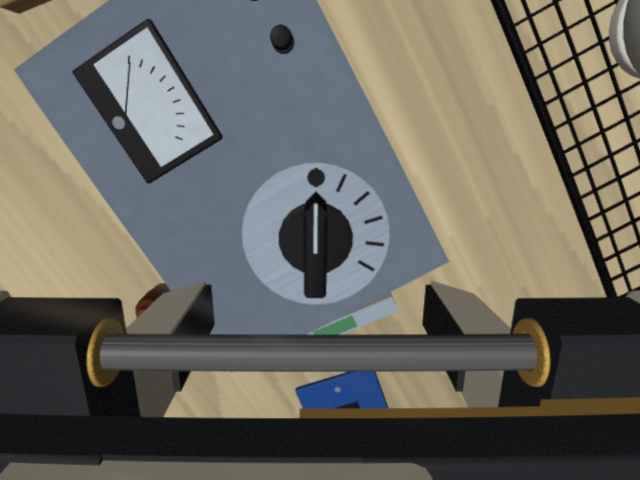

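The wrist view shows the bar aligned with the image vertical: nose tip (316,193), tail (315,297), dial centre about (316,233), skirt centre about (315,238), with the OFF dot at (316,177). I'll compute the offsets.

Run:
```python
from h import *
c=viewer.camera_info('wrist')
def at(u,z): return least_squares(lambda q:(proj([[q[0],q[1],z]],c)-u).ravel(),[635,-147]).x
n,t=at([316,193],132),at([315,297],132)
print('nose',n,'tail',t,'mid',(n+t)/2,'yaw',np.arctan2(*(n-t)[::-1]),np.hypot(*(n-t)))
print('dial',at([316,233.5],86),'skirt',at([315,238],96),'OFF dot',at([316,177],86))
o=readout.get_obs();print(o['tool_pos'],o['tcp_rot'])
```

```text
nose [ 655.08145724 -112.17692575] tail [ 622.54796878 -167.98867477] mid [ 638.81471301 -140.08280026] yaw 1.0430342898631062 64.6016965775006
dial [ 636.50583658 -144.36148994] skirt [ 635.7911085  -144.32448693] OFF dot [ 656.2265876  -109.77439215]
[ 638.14306486 -145.47592363  265.2543116 ] [ 3.14095850e+00 -2.03063115e-04  1.05377261e+00]
```

```bash
python3 -m creep '-0.0017 0.0012 -0.033 0 0 -0.008 100;0 0 -0.033 0 0 0 100;0 0 -0.02 0 0 0 100;0 0 -0.012 0 0 0 100;0 0 0 0 0 0 100;0 0 0 0 0 0 100'; python3 -m creep '0 0 0 0 0 0 50;0 0 0 0 0 0 30;0 0 0 0 0 0 10;0 0 0 0 0 0 0;0 0 0 0 0 0 0;0 0 0 0 0 0 0;0 0 0 0 0 0 0;0 0 0 0 0 0 0'; python3 -c "
from h import *
o=readout.get_obs();print(o['moment'],o['tcp_rot'])"
```

```text
time: 6.12
tool_pos: [636.6, -144.4, 167.6]
tcp_rot: [3.141, -0.0, 1.043]
contact_force: [0.7, -0.1, 0.0]
grip_width: 92.0
finger_force: 0.0
time: 6.78
tool_pos: [636.2, -144.3, 167.3]
tcp_rot: [3.142, -0.0, 1.042]
contact_force: [-0.2, -0.5, 0.8]
grip_width: 43.0
finger_force: 0.0
[-0.07411302  0.13997419  0.0102604 ] [ 3.14152405e+00 -8.79884630e-06  1.04178693e+00]
```

```bash
python3 -m creep '0 0 0 0 0 0 0;0 0 0 0 0 0 0;0 0 0 0 0 0 0;0 0 0 0 0 0 0;0 0 0 0 0 0 0;0 0 0 0 0 0 0;0 0 0 0 0 0 0;0 0 0 0 0 0 0'; python3 -c "
from h import *
o=readout.get_obs();print(o['moment'],o['tcp_rot'])"
```

```text
time: 7.45
tool_pos: [636.7, -144.5, 167.3]
tcp_rot: [3.14, -0.0, 1.042]
contact_force: [4.1, -2.1, -2.7]
grip_width: 14.0
finger_force: 30.0
[-0.41244514 -0.54764632  0.07122658] [ 3.14024162e+00 -1.43635723e-04  1.04175162e+00]
```

```bash
for i in 1 2; do python3 -m creep '0 0 0 0 0 -0.06 0;0 0 0 0 0 -0.06 0;0 0 0 0 0 -0.06 0;0 0 0 0 0 -0.06 0;0 0 0 0 0 -0.06 0;0 0 0 0 0 -0.06 0;0 0 0 0 0 -0.06 0;0 0 0 0 0 0 0'; python3 -c "
from h import *
o=readout.get_obs();print(o['moment'],o['tcp_rot'])"; done
```

```text
time: 8.12
tool_pos: [637.2, -145.1, 167.3]
tcp_rot: [3.139, -0.001, 0.618]
contact_force: [6.0, -4.8, -4.1]
grip_width: 13.9
finger_force: 30.0
[-0.65270162 -0.92133179  0.19359443] [ 3.13856562e+00 -1.45540967e-03  6.18368470e-01]
time: 8.78
tool_pos: [637.5, -145.9, 167.3]
tcp_rot: [3.138, -0.003, 0.198]
contact_force: [7.7, -6.3, -5.3]
grip_width: 13.9
finger_force: 30.0
[-1.08082521 -1.11278995  0.20044859] [ 3.13794525 -0.00314186  0.19824789]
```

```bash
python3 -m creep '0.0008 -0.0008 -0.0003 0 0 -0.06 0;0.0005 -0.0006 -0.0003 0 0 -0.06 0;0 0 0 0 0 -0.06 0;0 0 0 0 0 -0.06 0;0 0 0 0 0 -0.06 0;0 0 0 0 0 -0.06 0;0 0 0 0 0 -0.053 0;0 0 0 0 0 0 0'; python3 -c "
from h import *
o=readout.get_obs();print(o['moment'],o['tcp_rot'])
c=viewer.camera_info('wrist')
im=viewer.capture('wrist'); cv2.imwrite('pics/wrist2.png',cv2.resize(im[60:340,180:500,::-1],None,fx=2.1,fy=2.1,interpolation=cv2.INTER_CUBIC))"
```

```text
time: 9.45
tool_pos: [637.8, -146.9, 167.3]
tcp_rot: [3.14, -0.002, -0.214]
contact_force: [2.2, -5.3, -0.7]
grip_width: 13.8
finger_force: 30.0
[-0.81308742 -0.16597175  0.14449531] [ 3.13975631e+00 -1.70928234e-03 -2.14301003e-01]
```

View pics/wrist2.png

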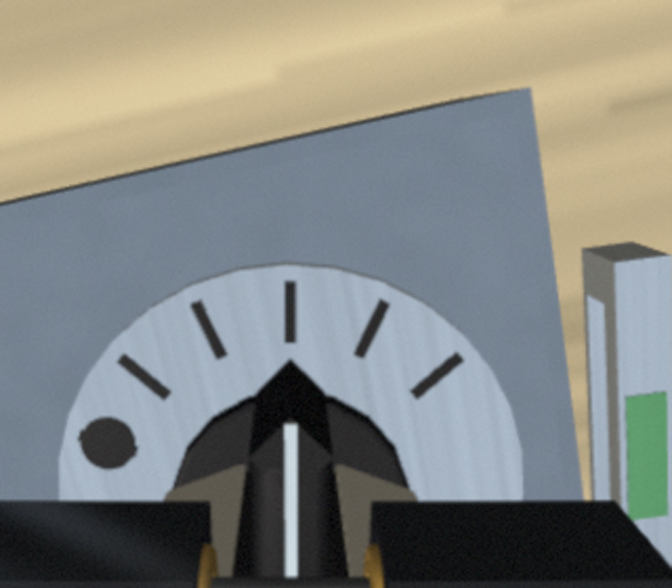

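The white line and nose (290,370) point straight at the third mark (290,312), counting from the OFF dot (107,442). I'll let it settle and check the drawer and the neighbours.

```bash
python3 -m creep '0.0002 -0.0006 0 0 0 0 0;0 0 0 0 0 0 0;0 0 0 0 0 0 0;0 0 0 0 0 0 0'; python3 -c "
from h import *
o=readout.get_obs();print(o['moment'],o['tcp_rot'])
im=viewer.capture('side'); cv2.imwrite('pics/side2.png',cv2.resize(im[180:440,230:550,::-1],None,fx=2.3,fy=2.3,interpolation=cv2.INTER_CUBIC))"
```

```text
time: 9.83
tool_pos: [637.8, -146.9, 167.2]
tcp_rot: [3.14, -0.001, -0.211]
contact_force: [0.1, -6.0, 3.0]
grip_width: 14.0
finger_force: 30.0
[-0.83140019  0.08544123  0.1296525 ] [ 3.14043947e+00 -9.95628234e-04 -2.11241618e-01]
```

View pics/side2.png

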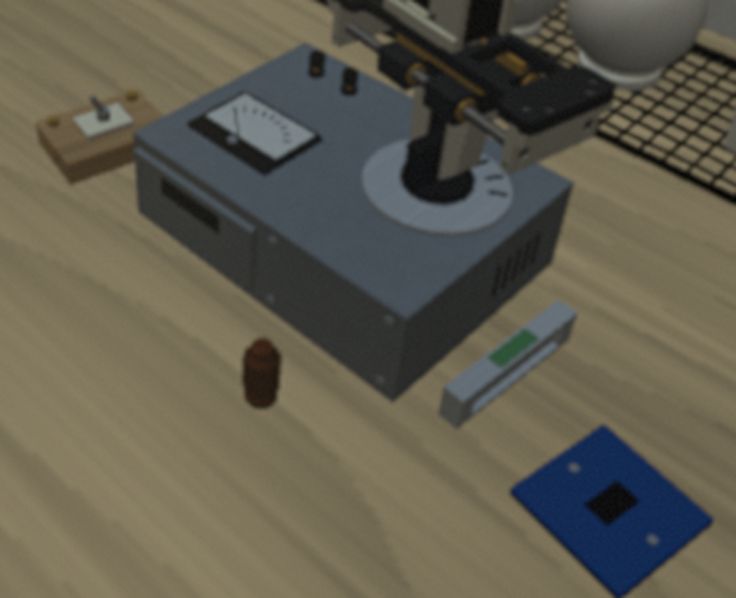

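The drawer is flush at (195,215), the neighbours haven't moved, and the handle is held at the third click with a steady 0.13 Nm. I'm handing in the job.

```bash
python3 -c "
from plant import order
print(order.close_job())"
```

```text
the job is handed in; nothing more can be done
None
```

The drawer was pushed fully home first, then the selector was turned clockwise to the third click and is still gripped there; the job was handed in at about 10 s, with the spare fuse, switch plate, level and toggle block left in place.

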